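Zero the sample mill and open it six clicks

ROBOT

A 7-joint arm with a two-finger parallel gripper is mounted at the origin on the work surface. World frame = base frame: x ahead of the robot, y to its left, z up, the work surface at z = 0. Lengths are in m, angles in rad, forces in N, time in s.
With the tool pointing down it reaches from about 0.4 to 0.85 m from the base axis. Payload 10.4 kg.
Tool frame: the origin (TCP) lies at the centre of the arm's flange, where the gripper is bolted on; the fingertips stand 173 mm ahead of it and the grasp point (between the pads) lies 155 mm ahead of it (manip.nose_length is the distance from the TCP to the fingertips, in m); z points along the fingers, x is the direction in which the jaws open and shut, and the axes are right-handed (so a half turn about z gives the same grasp; the last joint's range is limited). The gripper opens to 85 mm and grips with 20 to 120 N. Pads are 22 mm wide; open, the fingers measure 114 mm over their backs; the gripper's body (76 mm by 85 mm) begins 54 mm behind the grasp point. The pads swing forward as they close: fully open they stand 13 mm farther back than shut.
Start: joints at [-1.329, 0.332, -0.065, 1.46, 0.022, 1.35, -0.088], TCP at [0.164, 0.603, 0.405] pointing down, gripper open.
Joint ranges: [-2.6, 2.6], [-0.5, 2.12], [-1.47, 1.34], [0.16, 2.42], [-1.27, 4.41], [0.06, 2.06], [-2.6, 2.6]. Speed limits (rad/s): [2.22, 2.22, 2.79, 2.79, 3.14, 3.14, 3.14].

INTERFACE

Orientations are given as a unit quaternion [x, y, z, w].
In Python, from workcell import status, cams, order, manip gives the robot as it stands.
- The arm moves only by the tool servo_tool, never from a script. Its argument "motion" is a list that holds one entry, the list of rows, each a list of 6 numbers: the shift along the tool's x, y, z in units of 50 mm (1.0 is 50 mm), then the turn, a rotation vector about the tool's x, y, z in units of 5 degrees (1.0 is 5 degrees). In form: [[[x, y, z, ax, ay, az], ...]]. A call has 1 to 12 rows; each row shifts and turns the pose as measured when the row begins, along the tool's axes as they then stand; what a row does not reach is not made up. A row lasts 1/10 s, in which the tool goes at most 50 mm and 8.59 degrees, less where a joint would pass 70% of its speed; a pose out of reach is approached as far as the arm can. A call is refused whole if a number of a shift passes 1 or a number of a turn 1, either way. A call with a gripper value outside its range is refused whole. "jaw" is the closure in counts, from 0 (fully open) to 255 (shut), set as the call begins (left out, the last holds). The fingers move at their own pace and stop on an object; "force" is the grip in N (left out, the last holds). Time passes only in rows, so rows that do not move let the fingers close. It gives the time, the measured TCP pose, the force and the opening at its end, in the units of the state.
- status.get_obs(): the state, without advancing time (a new reading comes with each control period).
- cams.camera(name): name is "scene" or "side" or "wrist"; returns a dict with "color" (420x560x3 uint8, red, green, blue), "vertical_fov" (degrees; the focal length in pixels is half the picture's height over the tangent of half this angle, whatever the lens; pixels are square), "cx", "cy" (the principal point, pixels), "extrinsics" (4x4, takes a point from camera to world coordinates). Camera axes: x right, y down, z forward; pixel columns grow to the right and rows downward; lengths in m; the calibration is good to about 2 mm. A picture is of the moment at which its call begins. There is no depth.
- order.hand_in(): hands the job in, once; it reports no verdict.
The state is a dict: "clock": time; "joint_pos": joint angles; "joint_velocities": joint speeds; "tau": joint torques, N m; "position": TCP position; "ee_rot": TCP orientation; "ft_force": force on the tool from outside, world axes, zero at the start; "torque": the same for the moment, N m; "grip_width": opening from 0.0 (shut) to 1.0 (fully open).
Only numpy, scipy, OpenCV 4.12 (cv2) and the standard library are available. Lean on these libraries where they do the work, as an engineer would, in place of code of your own. Each camera call takes 0.05 s, during which the arm holds its last target.

TASK

Set the grind on the bench mill: turn the coarseness ring clockwise (seen from above) until the stones touch and it will go no further, without forcing it, then open it counter-clockwise by exactly six clicks and leave it standing in the sixth notch. Leave the bowl, hopper, jar and scoop where they stand.

Things in the scene. Friction and masses are not known exactly. Their poses are not given: they have to be found in the camera images.
- ring: Coarseness ring: dark steel disc, 120 mm diameter, 26 mm thick, turns about the vertical; four equal lugs 90 degrees apart. Origin on the axis at its underside, 153 mm above the bench; z up, its +x, +y, -x, -y run along the lugs. 24 even engraved lines on top, one per click, no numbers. Clockwise from above closes, counter-clockwise opens. More than 40 N on it is forcing.
- lug (a point): Middle of one of the four lugs, 80 mm from the ring's axis, 12 mm above its underside. A lug runs straight out to 98 mm, is 16 mm wide and 22 mm high, and overhangs the mill's head (68 mm radius), so there is free air beside and below it. Leaving a notch takes about 6 N sideways here; past the crest half-way the push drops to nothing and the ring jumps on into the next notch.
- gap (a joint): Gap between the stones inside the mill in m: 0 touching, 0.00002 (0.02 mm) more per click. The reading is far coarser than a click. At the start the ring stands in a notch, seven to eleven clicks open. Where the stones touch it stops, in its zero notch: the push at a lug then climbs steeply past 12 N; which way the lugs then point differs from start to start and is not marked.
- mill: The bench mill, fixed: grey base 200 x 210 mm, 84 mm high, round head 136 mm in diameter up to 145 mm, steel spout on its +y side. A steel feed throat, 76 mm in diameter, stands fixed through the ring's middle up to 28 mm above the ring's top. Origin at the middle of its underside, below the ring's axis; z up.
- bowl: Grey-blue plastic bowl, 162 mm in diameter, 64 mm high, loose, under the spout. Origin at the middle of its underside.
- hopper: The mill's steel feed hopper, lifted off and standing mouth down: 156 mm in diameter, 118 mm high, loose. Origin at the middle of its underside.
- jar: Sample jar with white cap, 52 mm in diameter, 75 mm high, loose. Origin at the middle of its underside.
- scoop: Steel spoon, 170 mm long, lying on the bench, loose. Origin at its middle, on its underside.

How it is judged:
By the outcome, as a careful person would: the job done as asked, in the order asked, and still so for the second after the job is handed in, with the robot touching nothing.
It also fails if it takes over 72 s, if anything falls off the work surface, if the arm or the gripper's body presses on something with over 40 N, if the wrist force passes 120 N, or if a joint passes its speed limit or range.

## Working session

There is one attempt and no reset: what is moved stays moved. The work goes in short steps, Python scripts to look and compute and a tool call to move; the robot and the scene stay as the last step left them, time stands still between calls to the robot, and variables do not carry over. Pictures are saved under pics/ and viewed, and the job is handed in when it is done.

Besides the shell and the picture viewer there is one more tool, called as a command line: name --argument value ..., lists and objects as JSON in quotes. servo_tool: Moves the arm, as the interface text tells. Its arguments: {"type":"object","properties":{"motion":{"type":"array","items":{"type":"array","items":{"type":"array","items":{"type":"number"}}}},"jaw":{"type":"number"},"force":{"type":"number"}},"required":["motion"]}

```bash
mkdir -p pics; ls; python3 - <<'E'
from workcell import status,cams,order,manip
import cv2
o=status.get_obs()
for k,v in o.items(): print(k,v)
print([a for a in dir(manip) if a[0]!='_'])
for n in("scene","side","wrist"):
    c=cams.camera(n); cv2.imwrite(f"pics/{n}0.png",c["color"][:,:,::-1]); print(n,c["vertical_fov"],c["cx"],c["cy"],c["extrinsics"])
E
```

```text
pics
clock 0.0
joint_pos [-1.3286273   0.33287267 -0.06468948  1.46091724  0.02161661  1.34991085
 -0.08848842]
joint_velocities [ 0.00073405  0.00039936 -0.00214971  0.00040773  0.00052189 -0.0010101
 -0.0017665 ]
tau [ 7.18070332e-04 -6.25462031e+01  4.95810597e-02 -3.91592610e+01
  1.62043667e-02  1.03552974e-02 -3.24594248e-05]
position [0.1635238  0.60310058 0.40392674]
ee_rot [ 7.94248343e-01  6.07592850e-01 -5.34023673e-04  4.61904444e-04]
ft_force [ 0.17654489  0.5341936  -0.36083394]
torque [-0.02451379 -0.0065634   0.0140696 ]
grip_width 1.0011280484177598
['MotionError', 'nose_length']
scene 51.54989044333344 277.9775899433868 212.0317107497841 [[-0.88033423  0.24621748 -0.40544864  1.0643925 ]
 [ 0.47433592  0.46437415 -0.74790513  0.80560545]
 [ 0.00413255 -0.85072534 -0.52559425  0.6891707 ]
 [ 0.          0.          0.          1.        ]]
side 55.26992592276221 273.83474693267686 211.71882148875116 [[-0.77840325 -0.48060466  0.40386575  0.24229282]
 [-0.62767549  0.58500734 -0.5136048   0.49658606]
 [ 0.01057643 -0.65328828 -0.75703538  0.87361237]
 [ 0.          0.          0.          1.        ]]
wrist 59.3964201835472 281.9397207304152 212.64940557499523 [[ 0.26144765  0.92381005  0.27967861  0.09282111]
 [ 0.96521655 -0.24979184 -0.07720786  0.62215755]
 [-0.00146396  0.29013623 -0.95698423  0.37342673]
 [ 0.          0.          0.          1.        ]]
```

View pics/scene0.png

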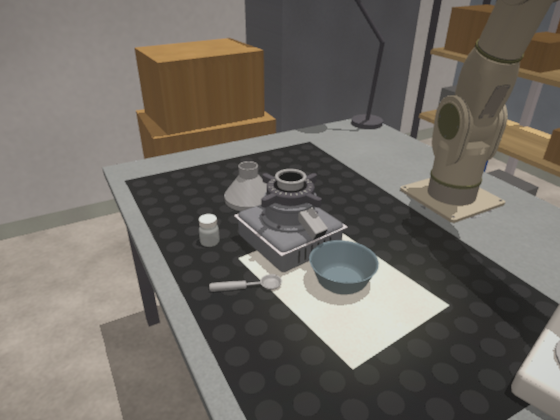

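View pics/side0.png

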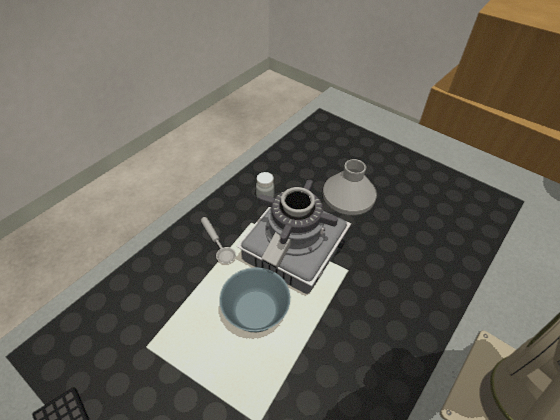

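View pics/wrist0.png

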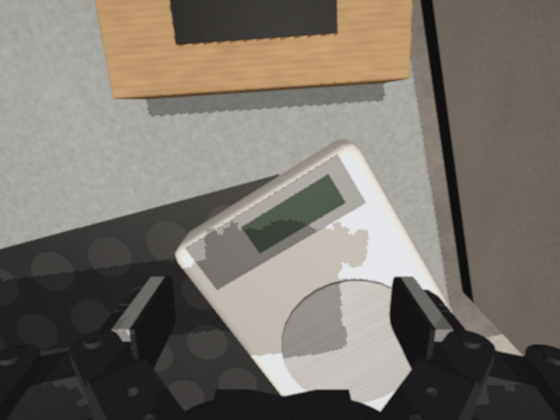

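Scene: mill at about (290,215), ring at (290,187), hopper (247,185), jar (208,230), bowl (343,268). Side: ring at (297,207). The wrist camera shows only the scale. Next I'll enlarge the ring.

```bash
python3 - <<'E'
import cv2
a=cv2.imread("pics/scene0.png")[155:265,225:365]; cv2.imwrite("pics/sc_c.png",cv2.resize(a,None,fx=5.7,fy=5.4,interpolation=cv2.INTER_CUBIC)[:, :])
b=cv2.imread("pics/side0.png")[170:290,230:390]; cv2.imwrite("pics/sd_c.png",cv2.resize(b,None,fx=5,fy=5,interpolation=cv2.INTER_CUBIC))
E
```

```text
(no output)
```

View pics/sc_c.png

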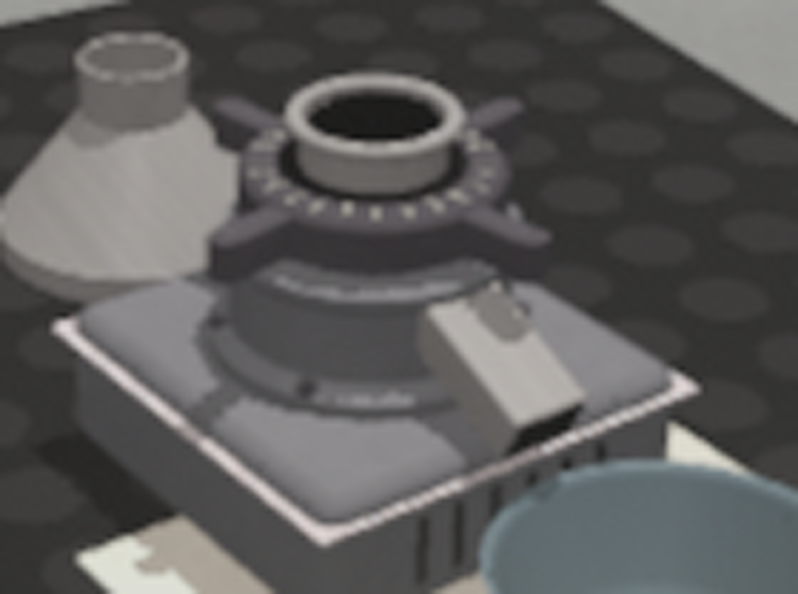

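View pics/sd_c.png

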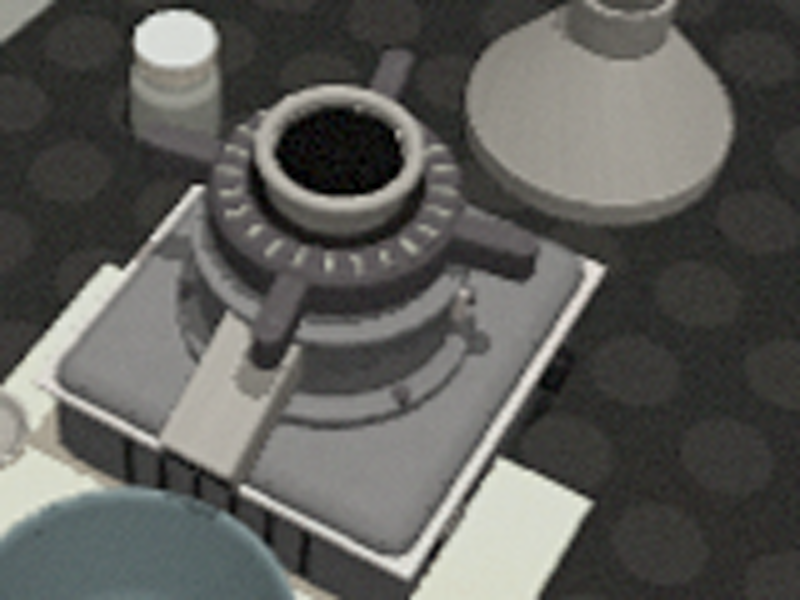

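```bash
cat > h.py <<'E'
import numpy as np, cv2
from workcell import status,cams,order,manip
from scipy.spatial.transform import Rotation as R
def cam(n,save=None):
    c=cams.camera(n)
    if save: cv2.imwrite("pics/"+save,c["color"][:,:,::-1])
    return c
def f(c): return 210/np.tan(np.radians(c["vertical_fov"]/2))
def ray(c,u,v,z):
    d=c["extrinsics"][:3,:3]@np.array([(u-c["cx"])/f(c),(v-c["cy"])/f(c),1]); o=c["extrinsics"][:3,3]
    return o+d*(z-o[2])/d[2]
def proj(c,P):
    E=c["extrinsics"]; q=(np.atleast_2d(P)-E[:3,3])@E[:3,:3]
    return np.c_[q[:,0]/q[:,2]*f(c)+c["cx"],q[:,1]/q[:,2]*f(c)+c["cy"]]
def st(g=None):
    o=status.get_obs(); print("t",round(o["clock"],2),"pos",o["position"].round(4) if hasattr(o["position"],'round') else o["position"],"q",np.round(o["ee_rot"],4),"F",np.round(o["ft_force"],1),"g",round(o["grip_width"],2)); return o
E
python3 - <<'E'
from h import *
a=cam("scene");b=cam("side")
print(ray(a,225+375/5.7,155+117/5.4,.207),ray(b,298,200,.207))
for u,v in((540,235),(218,243),(228,103),(515,103)):
    print("sc",ray(a,225+u/5.7,155+v/5.4,.177))
for u,v in((530,245),(265,335),(400,55),(150,140)):
    print("sd",ray(b,230+u/5,170+v/5,.177))
st()
E
```

```text
[ 0.58738555 -0.00985493  0.207     ] [ 0.57772802 -0.01741391  0.207     ]
sc [0.55338444 0.06954952 0.177     ]
sc [0.67435893 0.01335864 0.177     ]
sc [ 0.60984904 -0.1049035   0.177     ]
sc [ 0.49361582 -0.04350128  0.177     ]
sd [ 0.49151705 -0.04841326  0.177     ]
sd [0.55288714 0.06788791 0.177     ]
sd [ 0.60782986 -0.11019853  0.177     ]
sd [0.66605977 0.01139763 0.177     ]
t 0.25 pos [0.1635 0.6032 0.4044] q [ 7.943e-01  6.076e-01 -2.000e-04  2.000e-04] F [ 0.1 -0.3 -0.1] g 1.0
```

Ring axis is at about (0.581,-0.017), with lugs near 18°, 108°, 198° and 288°. I'll straddle the 18° lug with the jaws partly open. From there the clockwise swing passes the -y side, clear of the spout.

servo_tool --motion '[[[-0.44,0.64,0,0,0,0],[-0.44,0.64,0,0,0,0],[-0.44,0.64,0,0,0,0],[-0.44,0.64,0,0,0,0],[-0.44,0.64,0,0,0,0],[-0.44,0.64,0,0,0,0],[-0.44,0.64,0,0,0,0],[-0.44,0.64,0,0,0,0],[-0.44,0.64,0,0,0,0],[-0.44,0.64,0,0,0,0]]]' --jaw 130

```text
clock: 1.25
position: [0.4195, 0.3001, 0.4025]
ee_rot: [0.791, 0.612, -0.001, -0.001]
ft_force: [0.9, -0.0, 0.7]
grip_width: 0.489
```

servo_tool --motion '[[[-0.44,0.615,0,0,0,0],[-0.44,0.615,0,0,0,0],[-0.44,0.615,0,0,0,0],[-0.44,0.615,0,0,0,0],[-0.44,0.615,0,0,0,0],[-0.44,0.615,0,0,0,0],[-0.44,0.615,0,0,0,0],[-0.44,0.615,0,0,0,0],[-0.44,0.615,0,0,0,0],[-0.44,0.615,0,0,0,0]]]'

```text
clock: 2.25
position: [0.6699, -0.0032, 0.4023]
ee_rot: [0.79, 0.613, 0.0, -0.001]
ft_force: [-0.1, 1.0, -0.7]
grip_width: 0.494
```

servo_tool --motion '[[[0,0,0,0,0,-0.81],[0,0,0,0,0,-0.81],[0,0,0,0,0,-0.81],[0,0,0,0,0,-0.81],[0,0,0,0,0,-0.81],[0,0,0,0,0,-0.81],[0,0,0,0,0,-0.81],[0,0,0,0,0,-0.81]]]'

```text
clock: 3.05
position: [0.6721, -0.0107, 0.3988]
ee_rot: [0.583, 0.812, -0.003, -0.001]
ft_force: [0.1, -0.1, -0.2]
grip_width: 0.486
```

```bash
python3 - <<'E'
from h import *
cam("wrist","w1.png");cam("scene","s1.png");cam("side","d1.png"); o=st(); print(np.round(o["joint_pos"],2), R.from_quat(o["ee_rot"]).as_matrix().round(4))
E
```

```text
t 3.2 pos [ 0.6721 -0.0107  0.3988] q [ 0.5849  0.8111 -0.0026 -0.0014] F [-0.7 -0.1  0.4] g 0.48
[-0.3   0.45  0.35  1.34 -0.15  1.38  1.94] [[-3.158e-01  9.488e-01 -5.200e-03]
 [ 9.488e-01  3.158e-01 -2.600e-03]
 [-8.000e-04 -5.700e-03 -1.000e+00]]
```

View pics/w1.png

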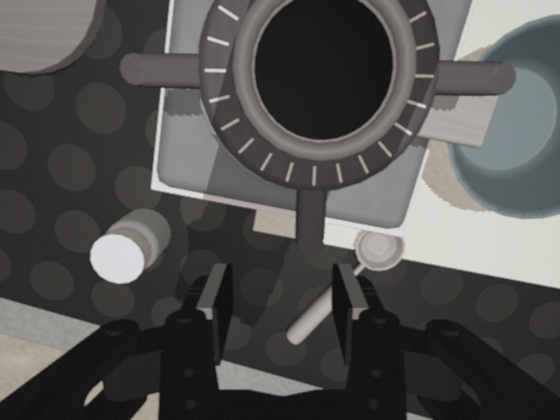

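View pics/d1.png

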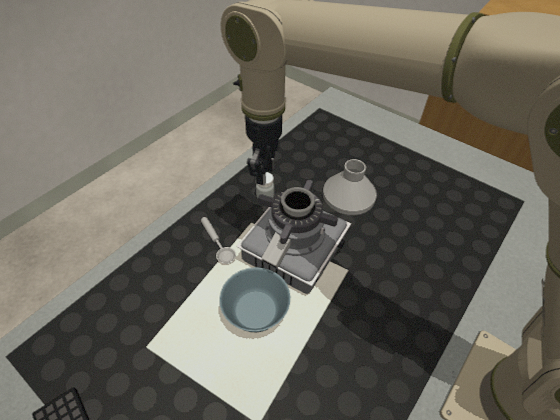

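Wrist image: ring centre near (323,65). Lug tips are at left (122,68), right (515,76) and bottom (311,250), with the bottom lug between the open fingers. I'll fit the axis and angle from these.

```bash
cat >> h.py <<'E'
def fitring(c,pts,x0=(.581,-.0175,.31),fixc=None):
    from scipy.optimize import least_squares
    def mod(x):
        return np.array([[x[0]+.098*np.cos(x[2]+k*np.pi/2),x[1]+.098*np.sin(x[2]+k*np.pi/2),.176] for k,_ in pts])
    def fn(a):
        x=a if fixc is None else [*fixc,a[0]]
        return (proj(c,mod(x))-[p for _,p in pts]).ravel()
    r=least_squares(fn,x0 if fixc is None else x0[2:]); return r.x,r.fun
def draw(c,cx,cy,th,name,crop=None):
    im=c["color"][:,:,::-1].copy(); S=2
    im=cv2.resize(im,None,fx=S,fy=S,interpolation=cv2.INTER_CUBIC)
    t=np.linspace(0,2*np.pi,90)
    def L(P,col): cv2.polylines(im,[np.round(proj(c,P)*S+.5).astype(int)],False,col,1)
    L(np.c_[cx+.06*np.cos(t),cy+.06*np.sin(t),0*t+.179],(0,255,0)); L(np.c_[cx+.038*np.cos(t),cy+.038*np.sin(t),0*t+.207],(0,255,255))
    for k in range(4):
        a=th+k*np.pi/2; u=np.array([np.cos(a),np.sin(a)]);n=np.array([-u[1],u[0]])
        L(np.array([[*( [cx,cy]+u*r+n*w),.176] for r,w in((.06,.008),(.098,.008),(.098,-.008),(.06,-.008))]),(0,0,255))
    if crop: im=im[crop[1]*S:crop[3]*S,crop[0]*S:crop[2]*S]
    cv2.imwrite("pics/"+name,im)
E
python3 - <<'E'
from h import *
c=cam("wrist")
x,r=fitring(c,[(0,(311,250)),(3,(121,68)),(1,(515.5,76))]); print(x,np.degrees(x[2]),r)
draw(c,*x,"o1.png",(100,0,500,300))
E
```

```text
[ 0.58207617 -0.02232266  0.30266086] 17.3411899934097 [-0.33511494  5.52903702 -2.60238808 -1.71201894  2.90205875 -1.63750915]
```

View pics/o1.png

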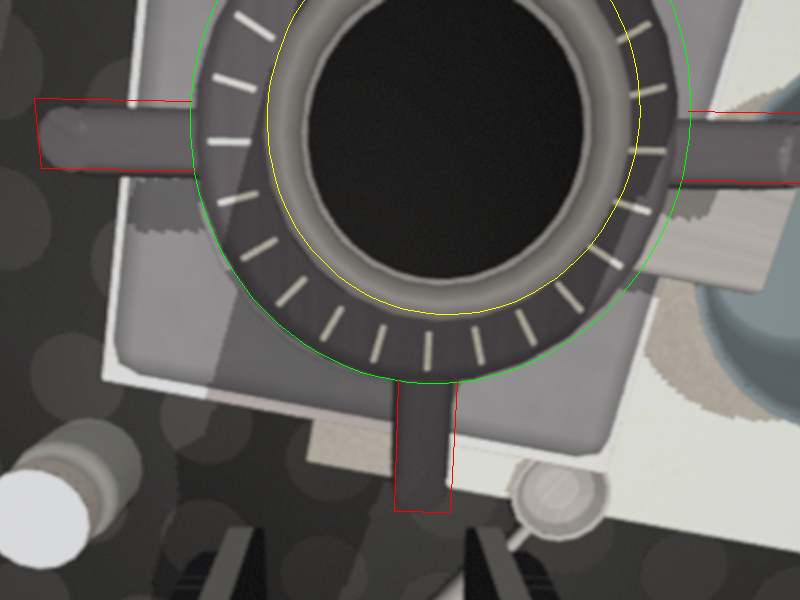

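servo_tool --motion '[[[0.18,-0.04,0,0,0,0.1],[0.18,-0.04,0,0,0,0],[0,0,0.25,0,0,0],[0,0,0.25,0,0,0],[0,0,0.25,0,0,0]]]'

```text
clock: 3.75
position: [0.6617, 0.0075, 0.3601]
ee_rot: [0.59, 0.807, -0.002, -0.0]
ft_force: [0.1, -0.3, -0.2]
grip_width: 0.487
```

```bash
python3 - <<'E'
from h import *
c=cam("wrist","w2.png"); o=st(); cv2.imwrite("pics/d2.png",cv2.resize(cam("side")["color"][100:300,200:400,::-1],None,fx=3,fy=3))
E
```

```text
t 3.8 pos [0.6612 0.0075 0.3572] q [ 0.5902  0.8072 -0.0029 -0.0019] F [-1.  -0.2 -2.1] g 0.49
```

View pics/w2.png

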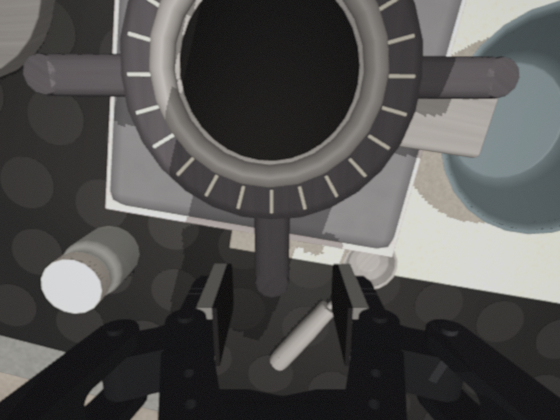

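View pics/d2.png

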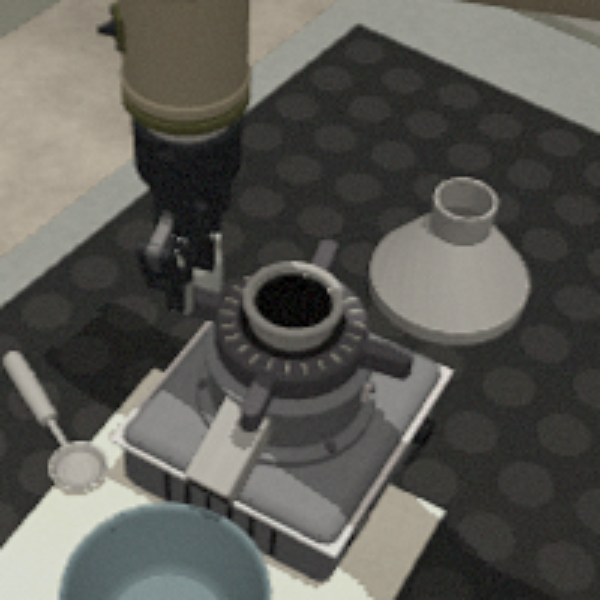

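The lug is centred between the fingers at (272,260) and the jaws are clear of the throat. I'll descend the last stretch.

servo_tool --motion '[[[-0.03,0,0.22,0,0,0],[-0.03,0,0.22,0,0,0],[0,0,0.22,0,0,0],[0,0,0.06,0,0,0]]]'

```text
clock: 4.25
position: [0.6622, 0.0032, 0.3191]
ee_rot: [0.591, 0.807, -0.003, -0.002]
ft_force: [0.1, 1.2, 1.2]
grip_width: 0.488
```

servo_tool --motion '[[[-0.045,0,0,0,0,0.3],[-0.045,0,0,0,0,0.3],[-0.045,0,0,0,0,0.3],[-0.045,0,0,0,0,0.3],[-0.045,0,0,0,0,0.3],[-0.045,0,0,0,0,0.3]]]'

```text
clock: 4.85
position: [0.6657, -0.0103, 0.3196]
ee_rot: [0.657, 0.754, -0.003, -0.002]
ft_force: [-3.2, 4.7, 0.6]
grip_width: 0.495
```

```bash
cat >> h.py <<'E'
C=np.array([.5815,-.0205])
def arc():
    o=st(); M=R.from_quat(o["ee_rot"]).as_matrix(); p=np.array(o["position"])
    g=p+M[:,2]*.16
    d=g[:2]-C; th=np.degrees(np.arctan2(d[1],d[0])); yaw=np.degrees(np.arctan2(M[1,0],M[0,0]))
    F=np.array(o["ft_force"]); tf=M.T@F
    print("grasp r %.4f th %.1f yaw-90 %.1f tilt(x,y) %.2f %.2f  F tool %s z %.4f j7 %.2f"%(np.hypot(*d),th,yaw-90,*np.degrees(M.T[:2]@[0,0,-1]),tf.round(1),p[2],o["joint_pos"][6]))
    return o
E
python3 - <<'E'
from h import *
arc(); cam("wrist","w3.png")
E
```

```text
t 4.85 pos [ 0.6657 -0.0103  0.3196] q [ 0.6572  0.7537 -0.0028 -0.0019] F [-3.2  4.7  0.6] g 0.49
grasp r 0.0838 th 6.8 yaw-90 7.8 tilt(x,y) 0.05 0.38  F tool [ 5.1 -2.5 -0.6] z 0.3196 j7 1.78
```

View pics/w3.png

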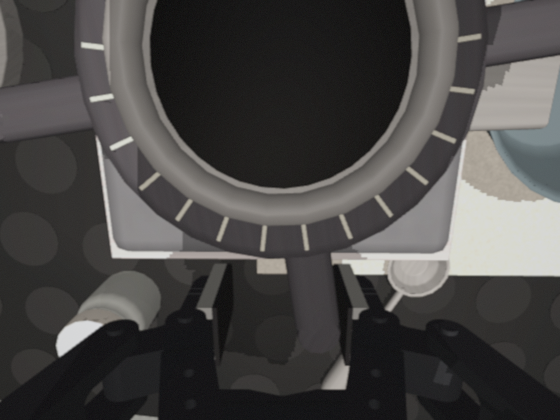

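servo_tool --motion '[[[-0.045,0,0,0,0,0.3],[-0.045,0,0,0,0,0.3],[-0.045,0,0,0,0,0.3],[-0.045,0,0,0,0,0.3],[-0.045,0,0,0,0,0.3],[-0.045,0,0,0,0,0.3]]]'

```text
clock: 5.5
position: [0.6654, -0.017, 0.3194]
ee_rot: [0.715, 0.699, -0.002, -0.007]
ft_force: [-1.0, 4.0, -0.3]
grip_width: 0.491
```

```bash
python3 - <<'E'
from h import *
arc(); cam("wrist","w4.png")
E
```

```text
t 5.5 pos [ 0.6654 -0.017   0.3194] q [ 0.7151  0.6989 -0.0017 -0.0073] F [-1.   4.  -0.3] g 0.49
grasp r 0.0821 th 3.4 yaw-90 -1.3 tilt(x,y) -0.45 0.74  F tool [ 3.9 -1.1  0.3] z 0.3194 j7 1.65
```

View pics/w4.png

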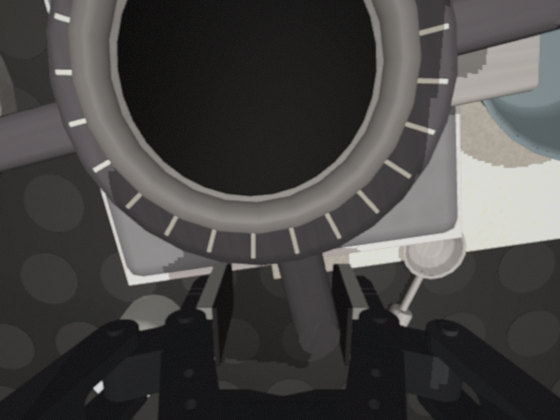

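servo_tool --motion '[[[-0.09,0.01,0,0,0,0],[-0.09,0.01,0,0,0,0],[-0.09,0.01,0,0,0,0],[-0.09,0.01,0,0,0,0]]]'

```text
clock: 5.95
position: [0.6676, -0.0369, 0.3196]
ee_rot: [0.716, 0.698, -0.001, -0.006]
ft_force: [-0.8, 5.9, 1.3]
grip_width: 0.492
```

```bash
python3 - <<'E'
from h import *
arc()
E
```

```text
t 5.95 pos [ 0.6676 -0.0369  0.3196] q [ 0.7156  0.6984 -0.0011 -0.0064] F [-0.8  5.9  1.3] g 0.49
grasp r 0.0858 th -10.2 yaw-90 -1.4 tilt(x,y) -0.42 0.61  F tool [ 5.9 -1.  -1.3] z 0.3196 j7 1.68
```

servo_tool --motion '[[[-0.09,-0.01,0,0,0,0.9],[-0.09,-0.01,0,0,0,0.9],[-0.09,-0.01,0,0,0,0.8],[-0.09,-0.01,0,0,0,0.7],[-0.09,-0.005,0,0,0,0.6],[-0.09,-0.005,0,0,0,0.6]]]'

```text
clock: 6.55
position: [0.6594, -0.0643, 0.3194]
ee_rot: [0.842, 0.54, -0.002, -0.008]
ft_force: [0.0, 1.2, 0.1]
grip_width: 0.492
```

```bash
python3 - <<'E'
from h import *
arc(); cam("wrist","w5.png")
E
```

```text
t 6.55 pos [ 0.6594 -0.0643  0.3194] q [ 0.8417  0.5399 -0.0018 -0.0077] F [0.  1.2 0.1] g 0.49
grasp r 0.0869 th -28.9 yaw-90 -24.6 tilt(x,y) -0.30 0.86  F tool [ 1.1 -0.5 -0. ] z 0.3194 j7 1.34
```

View pics/w5.png

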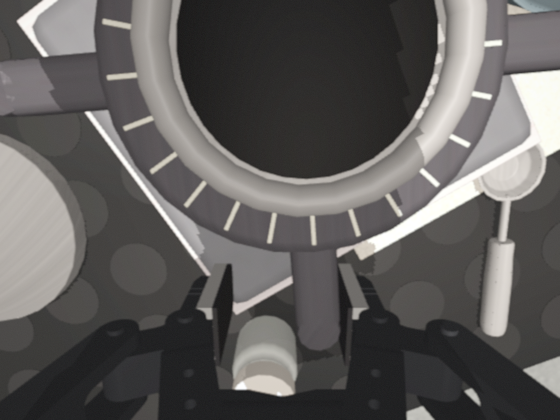

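Three clicks gone: the lug is now near -27° and the force low. I'll keep turning.

servo_tool --motion '[[[-0.09,-0.01,0,0,0,0.9],[-0.09,-0.01,0,0,0,0.8],[-0.09,-0.01,0,0,0,0.7],[-0.09,-0.005,0,0,0,0.6],[-0.09,-0.005,0,0,0,0.6],[-0.09,-0.005,0,0,0,0.6]]]'

```text
clock: 7.2
position: [0.6422, -0.0879, 0.3196]
ee_rot: [0.928, 0.372, -0.002, -0.007]
ft_force: [0.4, -0.5, 0.3]
grip_width: 0.491
```

```bash
python3 - <<'E'
from h import *
arc()
E
```

```text
t 7.2 pos [ 0.6422 -0.0879  0.3196] q [ 0.928   0.3725 -0.0024 -0.0067] F [ 0.4 -0.5  0.3] g 0.49
grasp r 0.0884 th -47.9 yaw-90 -46.3 tilt(x,y) -0.03 0.82  F tool [-0.   0.6 -0.3] z 0.3196 j7 1.03
```

servo_tool --motion '[[[-0.09,-0.02,0,0,0,0.7],[-0.09,-0.02,0,0,0,0.6],[-0.09,-0.02,0,0,0,0.6],[-0.09,-0.01,0,0,0,0.6],[-0.09,-0.01,0,0,0,0.6],[-0.09,-0.01,0,0,0,0.6]]]'

```text
clock: 7.8
position: [0.6181, -0.1034, 0.3202]
ee_rot: [0.977, 0.214, -0.001, -0.004]
ft_force: [3.6, 6.2, -1.3]
grip_width: 0.487
```

```bash
python3 - <<'E'
from h import *
arc(); cam("wrist","w6.png")
E
```

```text
t 7.8 pos [ 0.6181 -0.1034  0.3202] q [ 0.9767  0.2144 -0.001  -0.0041] F [ 3.6  6.2 -1.3] g 0.49
grasp r 0.0893 th -66.2 yaw-90 -65.2 tilt(x,y) 0.01 0.49  F tool [ 5.9 -4.1  1.3] z 0.3202 j7 0.74
```

View pics/w6.png

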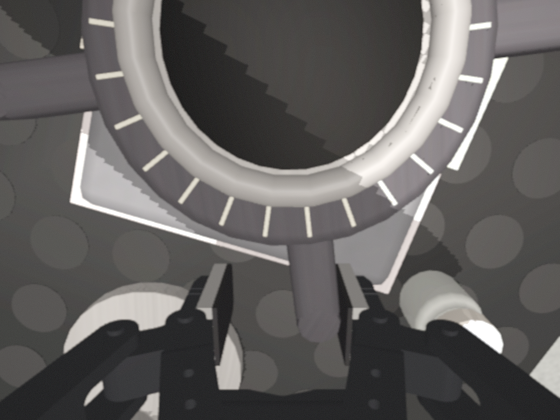

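servo_tool --motion '[[[-0.09,-0.02,0,0,0,0.6],[-0.09,-0.02,0,0,0,0.6],[-0.09,-0.02,0,0,0,0.6],[-0.09,-0.02,0,0,0,0.6],[-0.09,-0.02,0,0,0,0.6],[-0.09,-0.02,0,0,0,0.6]]]'

```text
clock: 8.45
position: [0.5919, -0.1083, 0.3211]
ee_rot: [0.998, 0.057, 0.002, -0.002]
ft_force: [6.7, 0.6, -4.4]
grip_width: 0.493
```

```bash
python3 - <<'E'
from h import *
arc(); cam("wrist","w7.png")
E
```

```text
t 8.45 pos [ 0.5919 -0.1083  0.3211] q [ 0.9984  0.0569  0.0023 -0.0016] F [ 6.7  0.6 -4.4] g 0.49
grasp r 0.0879 th -82.8 yaw-90 -83.5 tilt(x,y) -0.28 0.17  F tool [6.7 0.2 4.5] z 0.3211 j7 0.45
```

View pics/w7.png

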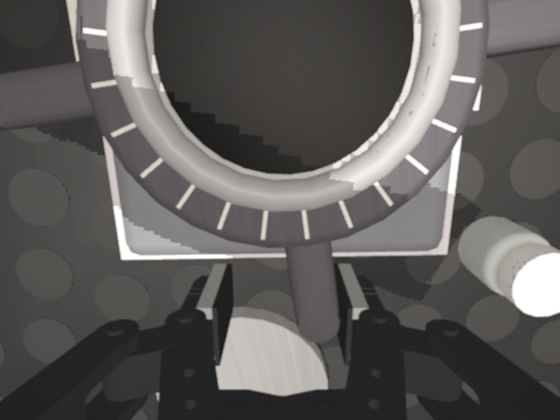

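servo_tool --motion '[[[-0.1,-0.015,0,0,0,0.5],[-0.1,-0.015,0,0,0,0.6],[-0.1,-0.015,0,0,0,0.6],[-0.1,-0.015,0,0,0,0.6]]]'

```text
clock: 8.9
position: [0.5718, -0.1083, 0.3218]
ee_rot: [0.999, -0.044, 0.003, -0.0]
ft_force: [6.9, 0.6, -3.0]
grip_width: 0.491
```

```bash
python3 - <<'E'
from h import *
arc(); cam("wrist","w8.png")
E
```

```text
t 8.9 pos [ 0.5718 -0.1083  0.3218] q [ 9.99e-01 -4.39e-02  3.40e-03 -3.00e-04] F [ 6.9  0.6 -3. ] g 0.49
grasp r 0.0881 th -95.6 yaw-90 -95.0 tilt(x,y) -0.38 0.05  F tool [ 6.8 -1.2  3.1] z 0.3218 j7 0.25
```

View pics/w8.png

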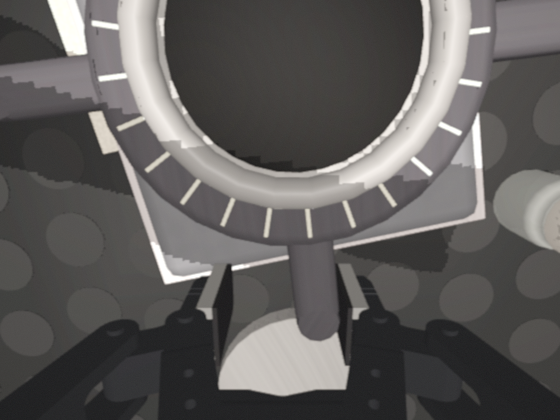

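servo_tool --motion '[[[-0.1,-0.01,0,0,0,0.3],[-0.1,-0.01,0,0,0,0.3],[-0.1,-0.01,0,0,0,0.3]]]'

```text
clock: 9.25
position: [0.5576, -0.1064, 0.3223]
ee_rot: [0.997, -0.083, 0.005, 0.001]
ft_force: [-0.9, 0.6, -0.1]
grip_width: 0.491
```

```bash
python3 - <<'E'
from h import *
arc()
E
```

```text
t 9.25 pos [ 0.5576 -0.1064  0.3223] q [ 9.966e-01 -8.280e-02  5.400e-03  9.000e-04] F [-0.9  0.6 -0.1] g 0.49
grasp r 0.0892 th -104.4 yaw-90 -99.5 tilt(x,y) -0.63 -0.05  F tool [-1.  -0.4  0.1] z 0.3223 j7 0.16
```

servo_tool --motion '[[[-0.1,-0.03,0.02,0,0,0.8],[-0.1,-0.02,0.02,0,0,0.7],[-0.1,-0.02,0.02,0,0,0.3],[-0.1,-0.02,0,0,0,0.3]]]'

```text
clock: 9.65
position: [0.5395, -0.099, 0.3209]
ee_rot: [0.984, -0.177, 0.008, 0.001]
ft_force: [1.7, -1.1, -0.7]
grip_width: 0.488
```

```bash
python3 - <<'E'
from h import *
arc(); cam("wrist","w9.png")
E
```

```text
t 9.65 pos [ 0.5395 -0.099   0.3209] q [ 0.9843 -0.1765  0.0083  0.0014] F [ 1.7 -1.1 -0.7] g 0.49
grasp r 0.0887 th -116.4 yaw-90 -110.3 tilt(x,y) -0.97 0.01  F tool [2.  0.4 0.7] z 0.3209 j7 -0.05
```

View pics/w9.png

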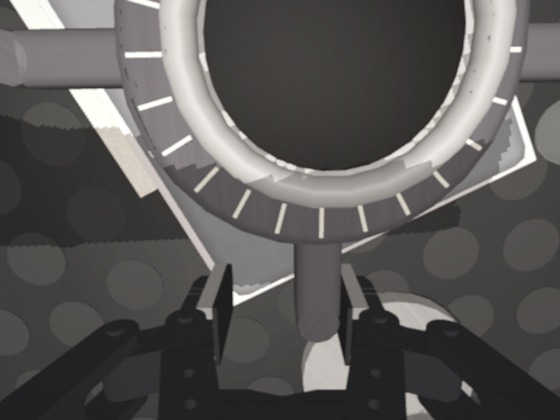

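servo_tool --motion '[[[-0.1,-0.02,0,0,0,0.6],[-0.1,-0.02,0,0,0,0.6],[-0.1,-0.02,0,0,0,0.4]]]'

```text
clock: 10.0
position: [0.526, -0.0908, 0.3209]
ee_rot: [0.969, -0.246, 0.008, 0.001]
ft_force: [7.2, -4.2, -4.6]
grip_width: 0.488
```

```bash
python3 - <<'E'
from h import *
arc(); cam("wrist","w10.png")
E
```

```text
t 10.0 pos [ 0.526  -0.0908  0.3209] q [ 9.692e-01 -2.463e-01  8.200e-03  9.000e-04] F [ 7.2 -4.2 -4.6] g 0.49
grasp r 0.0888 th -126.6 yaw-90 -118.5 tilt(x,y) -0.94 0.13  F tool [8.2 0.3 4.8] z 0.3209 j7 -0.22
```

View pics/w10.png

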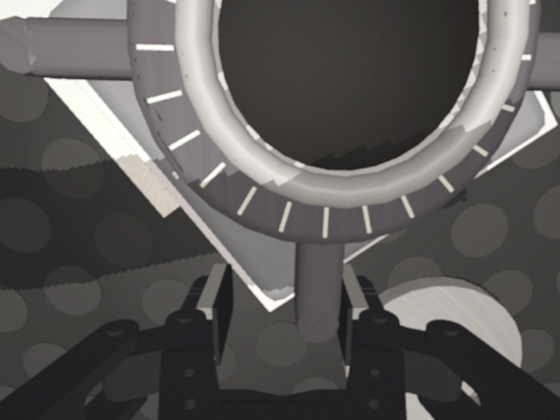

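servo_tool --motion '[[[-0.1,-0.02,0,0,0,0.4],[-0.1,-0.02,0,0,0,0.4],[-0.1,-0.02,0,0,0,0.2]]]'

```text
clock: 10.35
position: [0.5141, -0.0814, 0.3209]
ee_rot: [0.957, -0.289, 0.008, 0.001]
ft_force: [0.2, 0.2, 0.1]
grip_width: 0.487
```

```bash
python3 - <<'E'
from h import *
arc()
E
```

```text
t 10.35 pos [ 0.5141 -0.0814  0.3209] q [ 0.9572 -0.2893  0.0085  0.0011] F [0.2 0.2 0.1] g 0.49
grasp r 0.0898 th -136.3 yaw-90 -123.6 tilt(x,y) -0.97 0.16  F tool [ 0.1 -0.2 -0.1] z 0.3209 j7 -0.35
```

servo_tool --motion '[[[-0.05,-0.04,0,0,0,0.9],[-0.06,-0.04,0,0,0,0.9],[-0.08,-0.02,0,0,0,0.5]]]'

```text
clock: 10.65
position: [0.5095, -0.0724, 0.3211]
ee_rot: [0.923, -0.385, 0.009, 0.001]
ft_force: [5.1, -2.7, -4.8]
grip_width: 0.487
```

```bash
python3 - <<'E'
from h import *
arc(); cam("wrist","w11.png")
E
```

```text
t 10.65 pos [ 0.5095 -0.0724  0.3211] q [ 9.227e-01 -3.855e-01  9.200e-03  5.000e-04] F [ 5.1 -2.7 -4.8] g 0.49
grasp r 0.0874 th -142.5 yaw-90 -135.4 tilt(x,y) -1.00 0.35  F tool [ 5.4 -1.7  4.9] z 0.3211 j7 -0.58
```

View pics/w11.png

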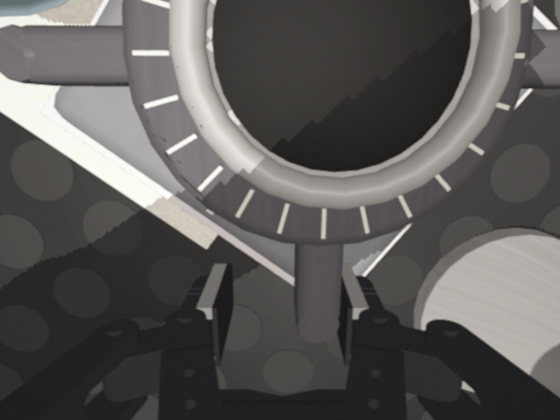

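servo_tool --motion '[[[-0.1,-0.01,0,0,0,0.2],[-0.1,-0.01,0,0,0,0.2],[-0.1,-0.01,0,0,0,0.2]]]'

```text
clock: 11.0
position: [0.4996, -0.0612, 0.3211]
ee_rot: [0.912, -0.409, 0.009, 0.001]
ft_force: [0.4, -0.6, 0.1]
grip_width: 0.491
```

```bash
python3 - <<'E'
from h import *
arc()
E
```

```text
t 11.0 pos [ 0.4996 -0.0612  0.3211] q [ 9.125e-01 -4.090e-01  8.800e-03  9.000e-04] F [ 0.4 -0.6  0.1] g 0.49
grasp r 0.0899 th -152.1 yaw-90 -138.3 tilt(x,y) -0.96 0.31  F tool [ 0.7  0.1 -0.1] z 0.3211 j7 -0.67
```

servo_tool --motion '[[[-0.04,-0.04,0,0,0,0.9],[-0.05,-0.04,0,0,0,0.9],[-0.08,-0.02,0,0,0,0.5]]]'

```text
clock: 11.3
position: [0.4994, -0.0547, 0.3216]
ee_rot: [0.866, -0.5, 0.013, 0.001]
ft_force: [22.4, -21.2, -17.0]
grip_width: 0.493
```

servo_tool --motion '[[[-0.1,-0.01,0,0,0,0],[-0.1,-0.01,0,0,0,0]]]'

```text
clock: 11.5
position: [0.4973, -0.053, 0.3224]
ee_rot: [0.865, -0.502, 0.021, 0.004]
ft_force: [16.8, -20.5, -14.9]
grip_width: 0.494
```

```bash
python3 - <<'E'
from h import *
arc(); cam("wrist","w12.png")
E
```

```text
t 11.5 pos [ 0.4973 -0.053   0.3224] q [ 0.8647 -0.5018  0.021   0.0038] F [ 16.8 -20.5 -14.9] g 0.49
grasp r 0.0872 th -155.0 yaw-90 -150.3 tilt(x,y) -2.30 0.83  F tool [25.6 -4.2 16. ] z 0.3224 j7 -0.93
```

View pics/w12.png

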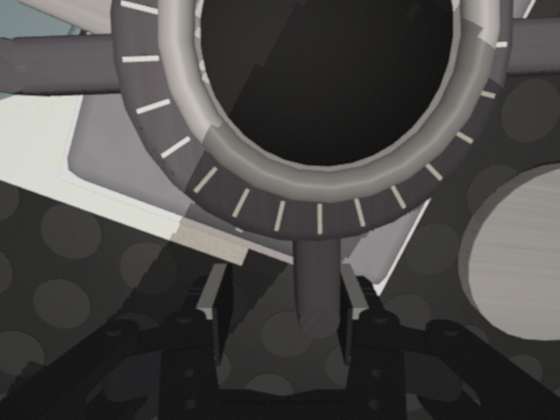

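The force has climbed to about 30 N at 11 clicks: this is the stop. I'm backing off and will measure the resting zero angle.

servo_tool --motion '[[[0.06,0,0,0,0,0],[0.06,0,0,0,0,0],[0.04,0,0,0,0,0]]]'

```text
clock: 11.85
position: [0.501, -0.0615, 0.323]
ee_rot: [0.865, -0.5, 0.021, 0.004]
ft_force: [-0.3, 0.5, 0.3]
grip_width: 0.488
```

```bash
python3 - <<'E'
from h import *
arc(); c=cam("wrist","w13.png"); print(c["extrinsics"].round(4).tolist())
E
```

```text
t 11.85 pos [ 0.501  -0.0615  0.323 ] q [ 0.8655 -0.5005  0.0209  0.0043] F [-0.3  0.5  0.3] g 0.49
grasp r 0.0880 th -148.9 yaw-90 -150.1 tilt(x,y) -2.32 0.77  F tool [-0.5  0.  -0.3] z 0.3230 j7 -0.89
[[0.4984, -0.8382, -0.2212, 0.5668], [-0.866, -0.4695, -0.1721, -0.0257], [0.0404, 0.2773, -0.9599, 0.2934], [0.0, 0.0, 0.0, 1.0]]
```

View pics/w13.png

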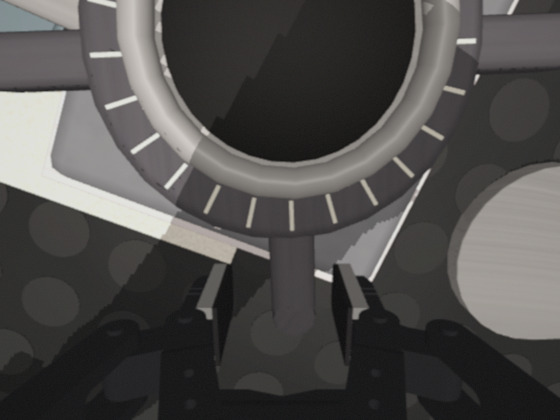

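```bash
cat >> h.py <<'E'
def lang(c,p1,p2):
    a=ray(c,*p1,.179);b=ray(c,*p2,.176); d=b-a
    print("lug angle from 2 pts",np.degrees(np.arctan2(d[1],d[0])),"from axis to tip",np.degrees(np.arctan2(*(b[:2]-C)[::-1])))
E
python3 - <<'E'
from h import *
c=cam("wrist"); lang(c,(291.5,216),(293,318)); c=cam("wrist")
cv2.imwrite("pics/d3.png",cv2.resize(cam("side","d3f.png")["color"][100:300,200:400,::-1],None,fx=3,fy=3))
E
```

```text
lug angle from 2 pts -148.60222662532541 from axis to tip -146.11044296732
```

View pics/d3.png

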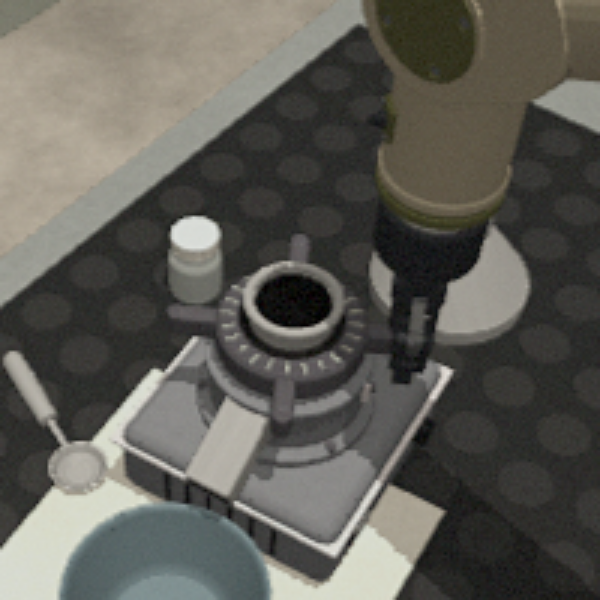

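servo_tool --motion '[[[0.06,0,0.02,-0.05,-0.15,0],[0.06,0,0.02,-0.05,-0.15,-0.2],[0.06,0,0.02,-0.05,-0.15,-0.2],[0.06,0,0.0,0,0,-0.3]]]'

```text
clock: 12.45
position: [0.5074, -0.0705, 0.3198]
ee_rot: [0.882, -0.472, -0.002, -0.001]
ft_force: [0.3, 0.3, -0.0]
grip_width: 0.487
```

```bash
python3 - <<'E'
from h import *
arc(); c=cam("wrist","w14.png")
E
```

```text
t 12.45 pos [ 0.5074 -0.0705  0.3198] q [ 8.817e-01 -4.718e-01 -1.900e-03 -8.000e-04] F [ 0.3  0.3 -0. ] g 0.49
grasp r 0.0894 th -146.4 yaw-90 -146.3 tilt(x,y) 0.23 -0.03  F tool [-0.1 -0.4  0. ] z 0.3198 j7 -0.75
```

View pics/w14.png

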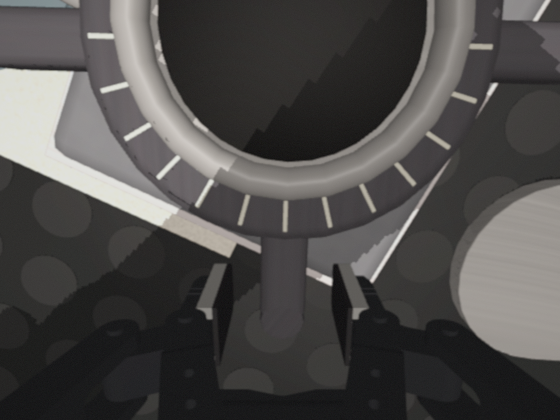

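servo_tool --motion '[[[0.09,-0.02,0,0,0,-0.6],[0.09,-0.02,0,0,0,-0.6],[0.09,-0.02,0,0,0,-0.6],[0.09,-0.02,0,0,0,-0.5],[0.09,-0.02,0,0,0,-0.5]]]'

```text
clock: 13.0
position: [0.5248, -0.084, 0.3183]
ee_rot: [0.935, -0.356, -0.007, -0.002]
ft_force: [-3.4, 1.8, 1.5]
grip_width: 0.493
```

```bash
python3 - <<'E'
from h import *
arc(); c=cam("wrist","w15.png")
E
```

```text
t 13.0 pos [ 0.5248 -0.084   0.3183] q [ 0.9345 -0.3559 -0.0068 -0.0016] F [-3.4  1.8  1.5] g 0.49
grasp r 0.0854 th -133.3 yaw-90 -131.7 tilt(x,y) 0.79 -0.11  F tool [-3.8  1.  -1.5] z 0.3183 j7 -0.44
```

View pics/w15.png

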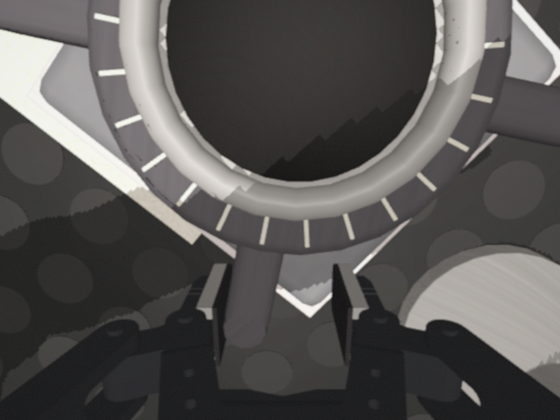

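servo_tool --motion '[[[0.09,-0.005,0,0,0,-0.4],[0.09,-0.005,0,0,0,-0.5],[0.09,-0.005,0,0,0,-0.6],[0.09,-0.005,0,0,0,-0.6]]]'

```text
clock: 13.45
position: [0.5397, -0.0937, 0.3171]
ee_rot: [0.964, -0.266, -0.009, -0.003]
ft_force: [-7.0, 3.2, 5.5]
grip_width: 0.493
```

```bash
python3 - <<'E'
from h import *
arc(); c=cam("wrist","w16.png")
E
```

```text
t 13.45 pos [ 0.5397 -0.0937  0.3171] q [ 0.9638 -0.2663 -0.0088 -0.0028] F [-7.   3.2  5.5] g 0.49
grasp r 0.0842 th -121.8 yaw-90 -120.9 tilt(x,y) 1.06 0.04  F tool [-7.8  0.9 -5.3] z 0.3171 j7 -0.23
```

View pics/w16.png

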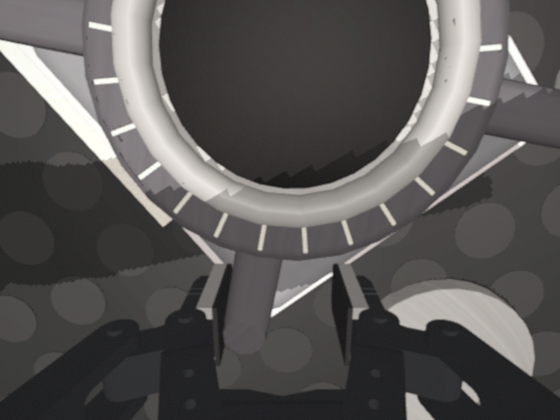

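servo_tool --motion '[[[0.09,0.005,-0.02,0,0,-0.5],[0.09,0.005,-0.02,0,0,-0.6],[0.09,0.005,-0.01,0,0,-0.6],[0.09,0,-0.01,0,0,-0.6],[0.09,0,0,0,0,-0.6]]]'

```text
clock: 14.0
position: [0.5592, -0.1023, 0.3176]
ee_rot: [0.99, -0.139, -0.012, -0.005]
ft_force: [-6.6, 3.0, 3.5]
grip_width: 0.495
```

```bash
python3 - <<'E'
from h import *
arc(); c=cam("wrist","w17.png")
E
```

```text
t 14.0 pos [ 0.5592 -0.1023  0.3176] q [ 0.9902 -0.1389 -0.0121 -0.0054] F [-6.6  3.   3.5] g 0.5
grasp r 0.0837 th -108.0 yaw-90 -106.0 tilt(x,y) 1.46 0.42  F tool [-7.2 -1.1 -3.3] z 0.3176 j7 0.05
```

View pics/w17.png

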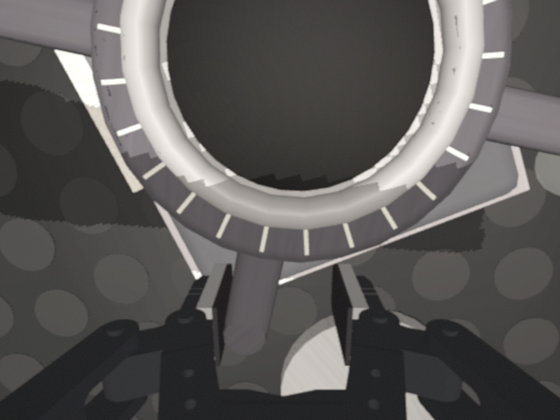

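servo_tool --motion '[[[0.08,0.005,-0.01,-0.03,0.1,-0.4],[0.08,0.005,-0.01,-0.03,0.1,-0.5],[0.08,0.005,-0.01,0,0.1,-0.6],[0.09,0.01,0,0,0,-0.6]]]'

```text
clock: 14.45
position: [0.5747, -0.1063, 0.3182]
ee_rot: [0.999, -0.047, -0.001, -0.003]
ft_force: [0.2, -0.0, -0.2]
grip_width: 0.49
```

```bash
python3 - <<'E'
from h import *
arc(); c=cam("wrist","w18.png")
E
```

```text
t 14.45 pos [ 0.5747 -0.1063  0.3182] q [ 0.9989 -0.0473 -0.001  -0.0025] F [ 0.2 -0.  -0.2] g 0.49
grasp r 0.0853 th -94.8 yaw-90 -95.4 tilt(x,y) 0.12 0.28  F tool [ 0.2 -0.   0.2] z 0.3182 j7 0.24
```

View pics/w18.png

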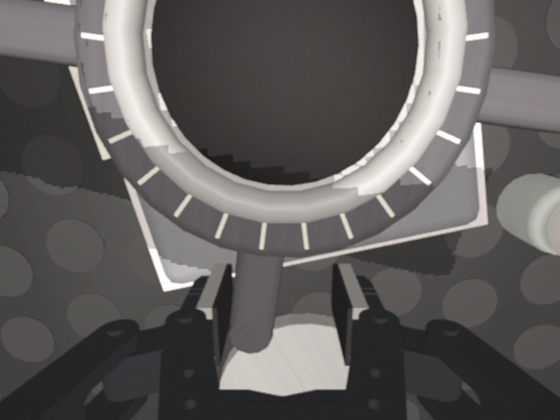

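servo_tool --motion '[[[0.09,-0.01,0,0,0,-0.5],[0.09,-0.01,0,0,0,-0.6],[0.09,-0.005,0,0,0.05,-0.6],[0.09,0,0,0,0.05,-0.6]]]'

```text
clock: 14.9
position: [0.5915, -0.1063, 0.3175]
ee_rot: [0.999, 0.052, 0.001, -0.003]
ft_force: [-0.7, 0.5, -0.6]
grip_width: 0.491
```

```bash
python3 - <<'E'
from h import *
arc(); c=cam("wrist","w19.png")
E
```

```text
t 14.9 pos [ 0.5915 -0.1063  0.3175] q [ 9.987e-01  5.150e-02  9.000e-04 -2.700e-03] F [-0.7  0.5 -0.6] g 0.49
grasp r 0.0855 th -83.1 yaw-90 -84.1 tilt(x,y) -0.12 0.30  F tool [-0.7 -0.6  0.6] z 0.3175 j7 0.43
```

View pics/w19.png

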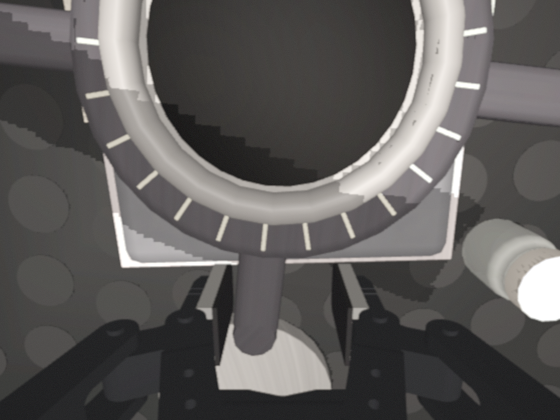

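```bash
python3 - <<'E'
from h import *
c=cam("wrist"); lang(c,(264,236),(256,350))
E
```

```text
lug angle from 2 pts -88.52003761562838 from axis to tip -87.93062453109611
```

servo_tool --motion '[[[0.09,-0.01,0,0,0,-0.5],[0.09,-0.01,0,0,0,-0.6],[0.09,-0.005,0,0,0.05,-0.6]]]'

```text
clock: 15.3
position: [0.6033, -0.1034, 0.3172]
ee_rot: [0.993, 0.121, 0.001, -0.003]
ft_force: [-4.3, -0.4, 2.8]
grip_width: 0.49
```

```bash
python3 - <<'E'
from h import *
arc(); c=cam("wrist","w20.png")
E
```

```text
t 15.3 pos [ 0.6033 -0.1034  0.3172] q [ 0.9926  0.1213  0.0011 -0.0031] F [-4.3 -0.4  2.8] g 0.49
grasp r 0.0848 th -74.9 yaw-90 -76.1 tilt(x,y) -0.17 0.33  F tool [-4.3 -0.7 -2.8] z 0.3172 j7 0.56
```

View pics/w20.png

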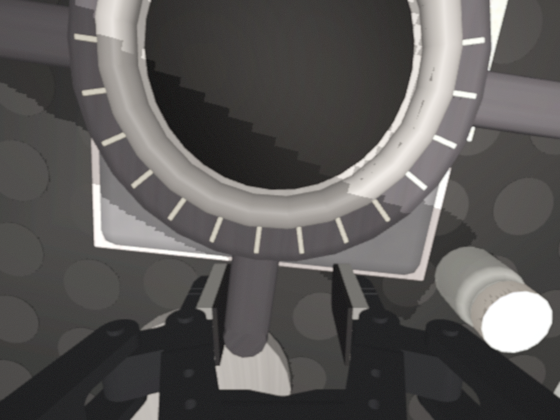

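The ring was in notch 4 (-88°) and is now being pushed toward the next crest at about -80°.

servo_tool --motion '[[[0.09,-0.005,0,0,0,-0.5],[0.09,-0.005,0,0,0,-0.5]]]'

```text
clock: 15.55
position: [0.6115, -0.101, 0.3171]
ee_rot: [0.987, 0.163, 0.001, -0.003]
ft_force: [-0.1, 0.4, 0.4]
grip_width: 0.49
```

```bash
python3 - <<'E'
from h import *
arc(); c=cam("wrist","w21.png")
E
```

```text
t 15.55 pos [ 0.6115 -0.101   0.3171] q [ 0.9866  0.1629  0.001  -0.0028] F [-0.1  0.4  0.4] g 0.49
grasp r 0.0851 th -69.3 yaw-90 -71.2 tilt(x,y) -0.17 0.30  F tool [ 0.1 -0.4 -0.4] z 0.3171 j7 0.63
```

View pics/w21.png

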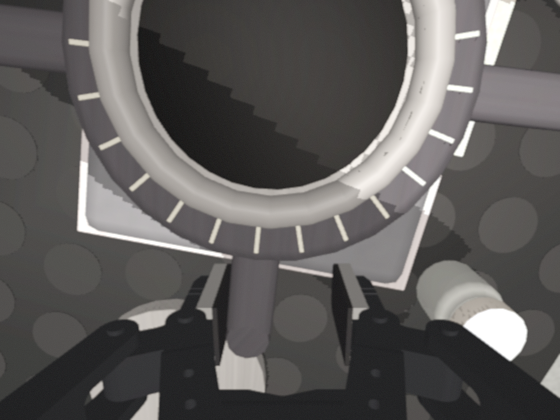

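```bash
python3 - <<'E'
from h import *
cam("wrist");cam("wrist");c=cam("wrist","w22.png"); arc();lang(c,(257,240),(248,350))
E
```

```text
t 15.75 pos [ 0.6115 -0.1009  0.3171] q [ 0.9867  0.1627  0.0011 -0.0028] F [ 0.7 -1.1 -0.2] g 0.49
grasp r 0.0850 th -69.2 yaw-90 -71.3 tilt(x,y) -0.18 0.30  F tool [0.3 1.2 0.2] z 0.3171 j7 0.63
lug angle from 2 pts -76.8812893466671 from axis to tip -76.18747030519424
```

View pics/w22.png

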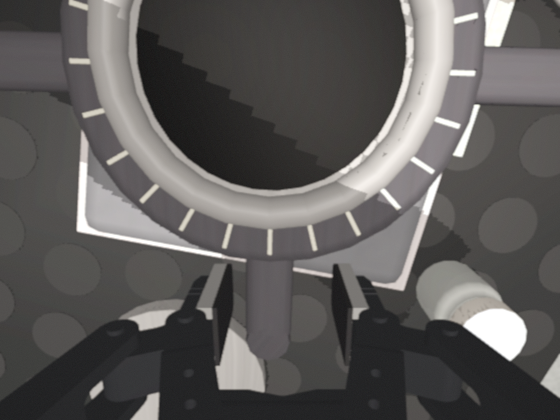

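The ring has settled in notch 5 (lug axis from (270,243) to (269,350), about -72°). One more click to go, done slowly.

servo_tool --motion '[[[0.08,-0.005,0,0,0,-0.7],[0.08,-0.005,0,0,0,-0.6],[0.08,-0.005,0,0,0,-0.5]]]'

```text
clock: 16.05
position: [0.621, -0.0965, 0.317]
ee_rot: [0.971, 0.237, 0.0, -0.003]
ft_force: [-7.7, -1.2, 4.7]
grip_width: 0.485
```

servo_tool --motion '[[[0.08,-0.005,0,0,0,-0.5],[0.08,-0.005,0,0,0,-0.4]]]'

```text
clock: 16.25
position: [0.6265, -0.0934, 0.3169]
ee_rot: [0.962, 0.274, -0.001, -0.003]
ft_force: [-2.5, -2.3, 1.1]
grip_width: 0.49
```

```bash
python3 - <<'E'
from h import *
arc(); c=cam("wrist","w23.png")
E
```

```text
t 16.25 pos [ 0.6265 -0.0934  0.3169] q [ 0.9618  0.2738 -0.0014 -0.0029] F [-2.5 -2.3  1.1] g 0.49
grasp r 0.0847 th -58.4 yaw-90 -58.2 tilt(x,y) 0.07 0.36  F tool [-3.4  0.6 -1.1] z 0.3169 j7 0.83
```

View pics/w23.png

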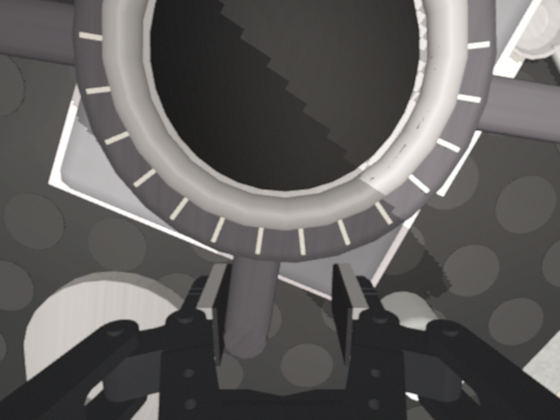

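Near the last crest at about -65°. One more small push.

servo_tool --motion '[[[0.08,-0.005,0,0,0,-0.4],[0,0,0,0,0,0],[0,0,0,0,0,0],[0,0,0,0,0,0]]]'

```text
clock: 16.7
position: [0.6304, -0.0902, 0.3169]
ee_rot: [0.957, 0.289, -0.0, -0.003]
ft_force: [0.7, -0.1, 0.3]
grip_width: 0.489
```

```bash
python3 - <<'E'
from h import *
arc(); c=cam("wrist","w24.png")
E
```

```text
t 16.7 pos [ 0.6304 -0.0902  0.3169] q [ 9.572e-01  2.894e-01 -3.000e-04 -2.700e-03] F [ 0.7 -0.1  0.3] g 0.49
grasp r 0.0843 th -54.8 yaw-90 -56.4 tilt(x,y) -0.06 0.31  F tool [ 0.5  0.4 -0.3] z 0.3169 j7 0.86
```

View pics/w24.png

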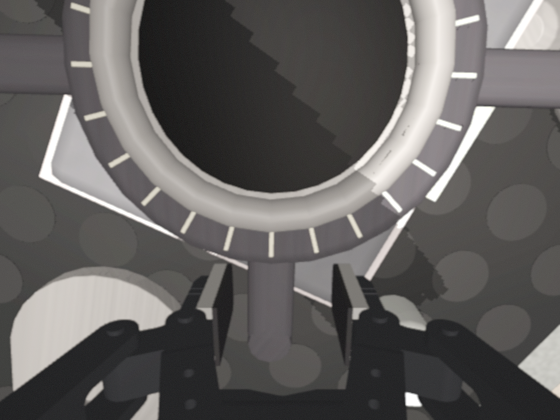

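The ring jumped into notch 6. The lug is at x≈270 between the fingers (232 and 335) and touches neither. I'll lift straight up.

servo_tool --motion '[[[0,0,-0.2,0,0,0],[0,0,-0.3,0,0,0],[0,0,-0.4,0,0,0],[0,0,-0.4,0,0,0],[0,0,-0.4,0,0,0],[0,0,-0.4,0,0,0],[0,0.2,-0.4,0,0,0],[0,0,0,0,0,0]]]'

```text
clock: 17.55
position: [0.6352, -0.1003, 0.4565]
ee_rot: [0.958, 0.288, 0.003, -0.002]
ft_force: [-0.2, 0.2, 0.3]
grip_width: 0.488
```

```bash
python3 - <<'E'
from h import *
arc(); c=cam("wrist","w25.png")
draw(c,.5815,-.0205,np.radians(-57.5),"o25.png",(80,0,480,300))
cv2.imwrite("pics/d25.png",cv2.resize(cam("side")["color"][100:300,200:400,::-1],None,fx=3,fy=3))
E
```

```text
t 17.55 pos [ 0.6352 -0.1003  0.4565] q [ 0.9577  0.2878  0.0027 -0.0017] F [-0.2  0.2  0.3] g 0.49
grasp r 0.0960 th -55.5 yaw-90 -56.5 tilt(x,y) -0.35 0.09  F tool [-0.1 -0.3 -0.3] z 0.4565 j7 0.83
```

View pics/o25.png

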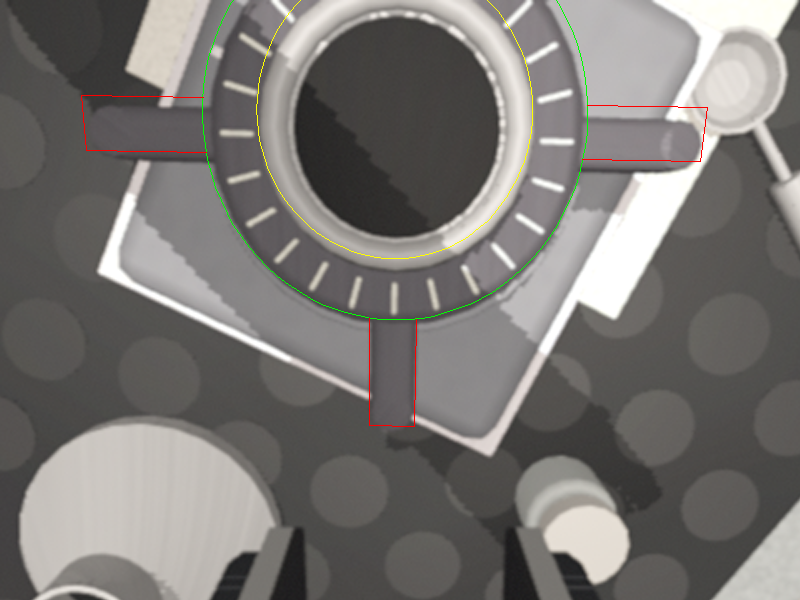

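View pics/d25.png

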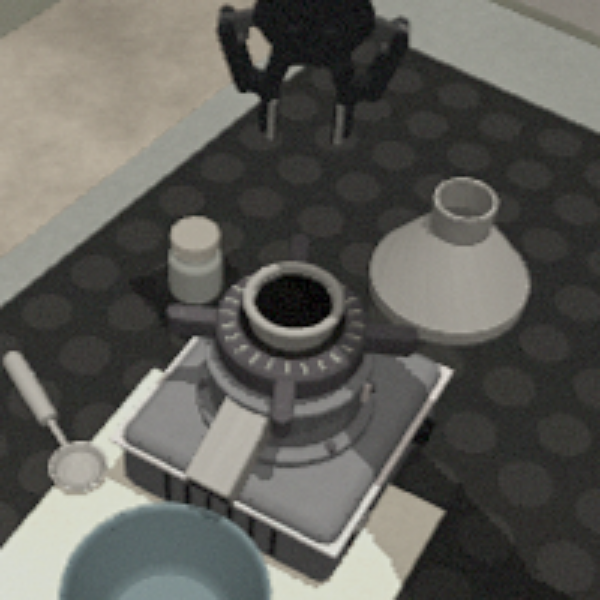

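The overlay at -57.5° fits the lugs. In the side view they stand at the same pixels as at the stop (d3: front lug (285,400), left lug (190,313)), so the ring is exactly 90° (six clicks) open. The other objects haven't moved.

```bash
python3 - <<'E'
from workcell import order
print(order.hand_in())
E
```

```text
the job is handed in; nothing more can be done
None
```

The ring now stands in the sixth notch open from where the stones touch, and the job is handed in. It took about 17.6 s of the 72 s allowed.

- **Closing:** I straddled one lug with the jaws partly open and turned the ring clockwise through 11 clicks. On the last push the force climbed well past the 12 N mark and the ring stopped.
- **Opening:** I then turned it counter-clockwise, watching it notch by notch with the wrist camera. After the sixth jump the lug stood free between the fingers, and I lifted straight off.

**Last checks:**
- **Angle:** the lugs line up with where they stood at the stop, a quarter turn on, which is six clicks. The wrist view shows the lug near -57.5°, against about -147.5° at the stop, within a degree or two.
- **Other objects:** the bowl, hopper, jar and scoop look unmoved in the side view. The tool force reads about zero, with nothing touching.

**What was not clean:**
- **Force at the stop:** it peaked higher than I intended. The wrist read about 35 N in total, under the 40 N limit. The force is only reported at the end of each move, so I can't rule out a slightly higher moment in between.
- **Ring axis:** my camera estimates of its position disagreed by a few millimetres, so I relied on contact and on comparing lug angles.

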